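Set out two bird eggs for their record photograph

ROBOT

A 6-joint arm with a two-finger parallel gripper is mounted at the origin on a cart in front of the work surface, level with it; the furniture and walls round the work are solid. World frame = base frame: x ahead of the robot, y to its left, z up, the work surface at z = 0. Lengths are in mm, angles in rad, forces in N, time in s.
With the tool pointing down it reaches from about 425 to 1125 mm from the base axis. Payload 14.9 kg.
Tool frame: the origin (TCP) lies between the finger pads; the fingertips stand 19 mm ahead of it and the grasp point (between the pads) is the TCP (robot.tip_reach is the z of the fingertips in the tool frame, in mm); z points along the fingers, y is the direction in which the jaws open and shut (so a half turn about z gives the same grasp; the last joint's range is limited). The gripper opens to 91 mm and grips with 3 to 60 N. Pads are 32 mm wide; open, the fingers measure 118 mm over their backs; the gripper's body (76 mm by 178 mm) begins 60 mm behind the grasp point.
Start: joints at [-1.156, 0.379, 1.734, -0, 1.028, -0.033], TCP at [303.086, -630.997, 232.932] pointing down, gripper open.
Joint ranges: [-2.77, 2.77], [-0.74, 2.19], [0, 2.66], [-1.06, 4.2], [0.31, 2.87], [-3.08, 3.08]. Speed limits (rad/s): [1.89, 1.89, 2.39, 3.14, 3.14, 3.14].

INTERFACE

Orientations are given as a unit quaternion [w, x, y, z].
In Python, from rig import status, imaging, robot gives the robot as it stands. The module is installed in compiled form; this text tells all that it offers.
- The arm moves only by the tool step_arm, never from a script. Its argument "rows" is a list of rows, each a list of 6 numbers: the shift along the tool's x, y, z in m, then the turn, a rotation vector about the tool's x, y, z in rad. A call has 1 to 20 rows; each row shifts and turns the pose as measured when the row begins, along the tool's axes as they then stand; what a row does not reach is not made up. A row lasts 1/12 s, in which the tool goes at most 41.7 mm and 7.16 degrees, less where a joint would pass 70% of its speed; a pose out of reach is approached as far as the arm can. A call is refused whole if a number of a shift passes 0.0417 or a number of a turn 0.125, either way. A call with a gripper value outside its range is refused whole. "jaw" is the gripper command: -1 is shut, 1 is fully open, values between are in proportion, set as the call begins (left out, the last holds). The fingers move at their own pace and stop on an object; "newtons" is the grip in N (left out, the last holds). Time passes only in rows, so rows that do not move let the fingers close. It gives the time, the measured TCP pose, the force and the opening at its end, in the units of the state.
- status.read_state(): the state, without advancing time (a new reading comes with each control period).
- imaging.get_image(name): name is "side" or "top" or "wrist"; returns a dict with "image" (480x640x3 uint8, red, green, blue), "vfov" (degrees; the focal length in pixels is half the picture's height over the tangent of half this angle, whatever the lens; pixels are square), "cx", "cy" (the principal point, pixels), "R" (3x3) and "t" (3): a world point X has camera coordinates R X + t. Camera axes: x right, y down, z forward; pixel columns grow to the right and rows downward; lengths in mm; the calibration is good to about 2 mm. A picture is of the moment at which its call begins. There is no depth.
- robot.hand_in(): hands the job in, once; it reports no verdict.
The state is a dict: "time": time; "q": joint angles; "dq": joint speeds; "tau": joint torques, N m; "tcp_pos": TCP position; "eef_rot": TCP orientation; "ft_force": force on the tool from outside, world axes, zero at the start; "moment": the same for the moment, N m; "width": opening from 0.0 (shut) to 1.0 (fully open).
Only numpy, scipy, OpenCV 4.12 (cv2) and the standard library are available. Lean on these libraries where they do the work, as an engineer would, in place of code of your own. Each camera call takes 0.05 s, during which the arm holds its last target. There are 200 camera calls.

TASK

Set out the two bird eggs for their record photograph on the grey board, around the little black-and-white scale bar, which stays where it is. Stand the large cork ring to the left of the bar and the small cork ring to its right, both level with the bar's middle and with a clear gap of about 3 cm to the bar, and rest each egg on the ring that suits its size, lying lengthwise parallel to the bar so that its length can be read. Lay the bundle of tags in front of the bar (on the robot's side), centred on it and crosswise to it, with a clear gap of about 2 cm; the shells are fragile, so hold them lightly and never let one drop to the table, and do not knock over the vial.

Things in the scene. Friction and masses are not known exactly. Their poses are not given: they have to be found in the camera images.
- photo_board: Matt dark grey copy board with a thin pale frame line, 190 mm front to back x 240 mm left to right, 6 mm thick, fixed to the worktop. Origin: centre of its underside; x to its back (away from the robot), y to its left, z up. All five things are set out on its top, at z = 0.006.
- scale_bar: Flat photo scale, white with a black-and-white chequer, 60 mm long x 16 mm wide x 5 mm thick, lying loose (90 g) near the middle of the board with its length running roughly front to back. Origin: centre of its underside; x along its length, away from the robot; y to its left, across; z up. Must stay within 10 mm of where it lay.
- ring_large: Large cork flask ring, standing loose on the worktop, flat: outside diameter 64 mm, hole 30 mm right through, 22 mm tall, 40 g. Origin: centre of its underside, z up.
- ring_small: Small cork flask ring, standing loose on the worktop, flat: outside diameter 46 mm, hole 22 mm right through, 22 mm tall, 40 g. Origin: centre of its underside, z up.
- egg_large: Large speckled cream egg, 56 mm long, 40 mm thick, 30 g, lying on its side in one pocket of the egg tray. Origin: on its axis at mid-length; x along its length to the pointed end (either way round will do). Lying in the large ring its origin is 38 mm above the ring's underside; it centres itself in the hole. Fragile: a grip up to 15 N is safe; it breaks at 40 N in all from the fingers.
- egg_small: Small speckled cream egg, 42 mm long, 30 mm thick, 18 g, lying on its side in the other pocket of the egg tray. Origin: on its axis at mid-length; x along its length to the pointed end (either way round will do). Lying in the small ring its origin is 34 mm above the ring's underside. Fragile as the large one.
- egg_tray: Low card box with a dark foam insert, 78 mm front to back x 145 mm left to right, rim 21 mm and foam 22 mm high, fixed. Two round pockets of 26 mm diameter, 37 mm to the left and to the right of its middle, hold the eggs; either egg may be in either (origins 38 mm, large, and 33 mm, small, above the worktop). Origin: centre of its underside, y to its left.
- tags: Bundle of specimen tags, a flat cream card block lying on the worktop, 25 mm (own x) x 60 mm (own y) x 9 mm thick, 15 g. Origin: centre of its underside, z up. Pick it up across its 25 mm side.
- vial: Bystander: glass vial with a red screw cap, 32 mm across, 73 mm tall, standing loose on the worktop behind and to the right of the board. Origin: centre of its underside, z up.
There are look-alikes about, which are no part of the job. What is shaped like the egg_small but blue or red is not meant.

How it is judged:
By the outcome, as a careful person would: the job done as asked, in the order asked, and still so for the second after the job is handed in, with the robot touching nothing.
It also fails if it takes over 122 s, if anything falls off the work surface, if the arm or the gripper's body presses on something with over 40 N, if the wrist force passes 120 N, or if a joint passes its speed limit or range.

## Working session

There is one attempt and no reset: what is moved stays moved. The work goes in short steps, Python scripts to look and compute and a tool call to move; the robot and the scene stay as the last step left them, time stands still between calls to the robot, and variables do not carry over. Pictures are saved under pics/ and viewed, on a budget of 14 in all, crops included, one or two more only if the job needs it, and the job is handed in when it is done.

Besides the shell and the picture viewer there is one more tool, called after "Emit:" as name(argument=value, ...), one argument or row to a line, values as JSON. step_arm: Moves the arm, as the interface text tells. Its arguments: {"type":"object","properties":{"rows":{"type":"array"},"jaw":{"type":"number"},"newtons":{"type":"number"}},"required":["rows"]}

```bash
mkdir -p pics; cat > h.py <<'E'
import numpy as np, cv2
from rig import status, imaging, robot
def get(n,save=None):
    d=imaging.get_image(n); d['f']=240/np.tan(np.radians(d['vfov'])/2)
    d['R']=np.array(d['R']);d['t']=np.array(d['t'])
    if save: cv2.imwrite('pics/'+save,d['image'][:,:,::-1])
    return d
def ray(d,u,v,z):
    r=d['R'].T@np.array([(u-d['cx'])/d['f'],(v-d['cy'])/d['f'],1]); c=-d['R'].T@d['t']
    return c+r*(z-c[2])/r[2]
def proj(d,X):
    p=d['R']@np.array(X,float)+d['t']; return [d['cx']+d['f']*p[0]/p[2],d['cy']+d['f']*p[1]/p[2]]
E
python3 - <<'E'
from h import *
for n in ('top','side','wrist'):
    d=get(n,n+'0.png'); print(n,d['vfov'],-d['R'].T@d['t'],d['R'][2])
s=status.read_state(); print(s)
E
```

```text
top 52.1870027715611 [ 341.7701256    30.20340562 1336.16444666] [ 0.14159171 -0.01190198 -0.98985359]
side 49.704175155102746 [142.72619553 666.53189683 918.58924546] [ 0.34440804 -0.55543509 -0.75688504]
wrist 61.84309391670078 [ 363.69641163 -601.58086962  385.29742138] [-0.21533808 -0.10191385 -0.97120702]
{'time': 0.15, 'q': array([-1.15628027e+00,  3.79280871e-01,  1.73460882e+00, -2.38372411e-05,
        1.02850804e+00, -3.33334617e-02]), 'dq': array([ 3.81006304e-04, -1.24571951e-03, -2.70132732e-03, -7.54068916e-04,
        2.78675576e-04, -5.95397062e-05]), 'tau': array([-3.58972275e-04, -7.64115214e+01, -4.34659803e+01,  6.50666119e-02,
        4.09198820e-02, -5.41613440e-05]), 'tcp_pos': array([ 302.98176271, -630.73773652,  232.46271666]), 'eef_rot': array([-3.93315905e-04,  9.75031991e-01,  2.22064077e-01, -8.62780425e-05]), 'ft_force': array([-0.26445304, -0.16857805,  0.56955256]), 'moment': array([-0.01826216, -0.00262569,  0.02159487]), 'width': 1.0007176012737873}
```

View pics/top0.png

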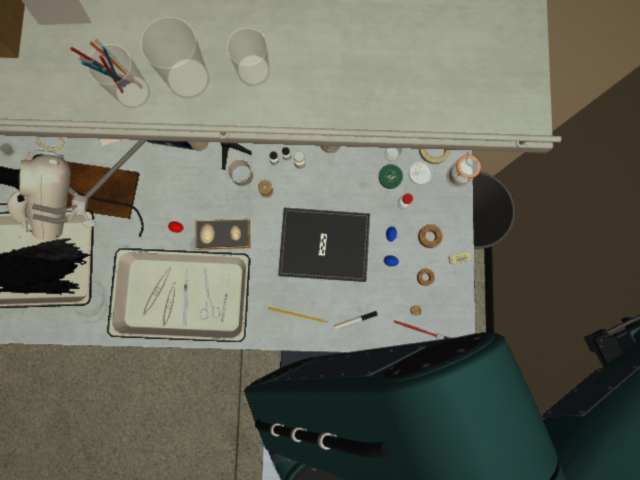

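View pics/side0.png

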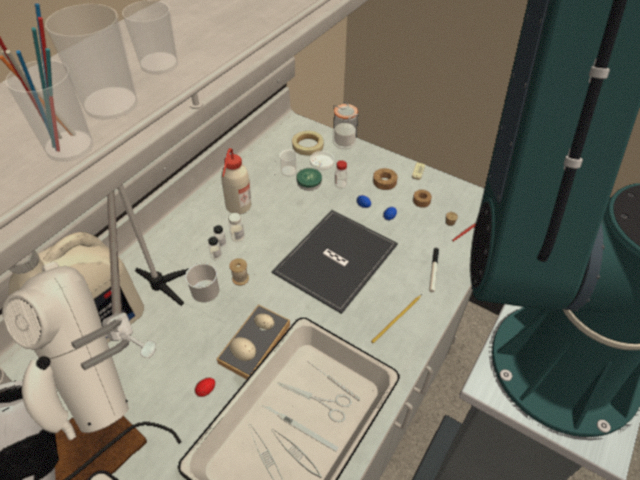

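```bash
python3 - <<'E'
from h import *
d=get('top')
for k,(u,v,z) in dict(tray=(222,233,21),eggL=(207,232,38),eggS=(236,232,33),board=(325,245,6),bar=(323,244,11),RL=(430,236,22),RS=(426,277,22),tags=(459,258,9),vial=(407,199,73),bl1=(392,234,15),bl2=(391,261,15),stop=(416,311,10),dish=(390,176,10),shelf=(400,139,200)).items(): print(k,ray(d,u,v,z).round(0))
im=d['image'][140:340,180:480,::-1]
cv2.imwrite('pics/c1.png',cv2.resize(im,None,fx=2.66,fy=2.66,interpolation=cv2.INTER_CUBIC))
E
```

```text
tray [538. 292.  21.]
eggL [537. 328.  38.]
eggS [540. 252.  33.]
board [515.  12.   6.]
bar [517.  17.  11.]
RL [ 545. -273.   22.]
RS [ 433. -261.   22.]
tags [ 488. -355.    9.]
vial [ 634. -201.   73.]
bl1 [ 549. -170.   15.]
bl2 [ 475. -168.   15.]
stop [ 342. -237.   10.]
dish [ 713. -165.   10.]
shelf [ 753. -161.  200.]
```

View pics/c1.png

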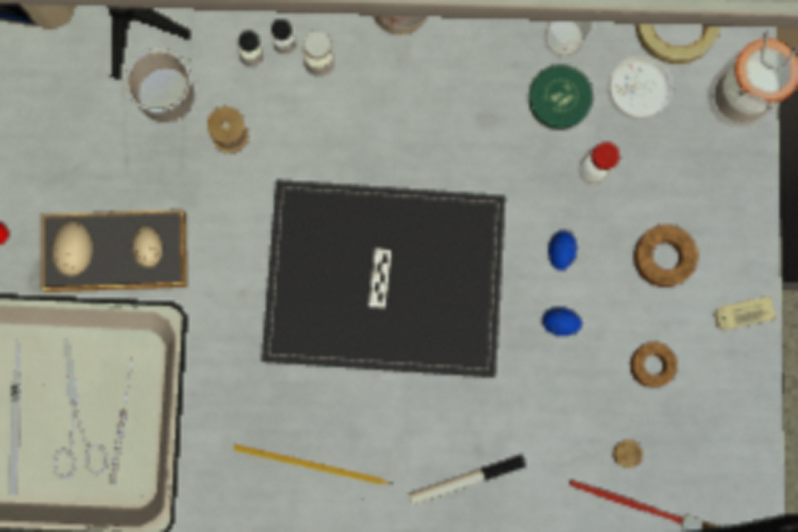

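Candidates in the crop:
- **Rings:** large cork ring (667,255), small cork ring (654,364). The beige tape roll (678,30) and the cork stoppers (227,125) and (627,453) are not meant.
- **Eggs:** cream large (72,248) and small (148,247) in the tray. The blue ones (562,250) and (562,321) and the red one (3,233) are not meant.
- **Others:** tags (745,313), vial (600,160), bar (380,278).

I'll measure these with masks next.

```bash
cat >> h.py <<'E'
def blob(d,mask,near,z,rect=False):
    n,l,s,c=cv2.connectedComponentsWithStats(mask.astype(np.uint8))
    ok=[i for i in range(1,n) if s[i,4]>15]
    i=min(ok,key=lambda i:np.hypot(*(c[i]-near)))
    cn=max(cv2.findContours((l==i).astype(np.uint8),cv2.RETR_EXTERNAL,cv2.CHAIN_APPROX_NONE)[0],key=cv2.contourArea)
    P=np.array([ray(d,u,v,z)[:2] for u,v in cn[:,0,:].astype(float)],np.float32)
    (r,wh,a)=cv2.minAreaRect(P); box=cv2.boxPoints((r,wh,a))
    e=max([box[1]-box[0],box[2]-box[1]],key=np.linalg.norm); yaw=np.arctan2(e[1],e[0])
    m=cv2.moments(P.reshape(-1,1,2)); cen=[m['m10']/m['m00'],m['m01']/m['m00']]
    return np.round(r,1),np.round(cen,1),np.round(wh,1),round(float((yaw+np.pi/2)%np.pi-np.pi/2),3)
def go(x,y,z,yaw=None):
    s=status.read_state();p=s['tcp_pos'];w,a,b,c=s['eef_rot']
    from scipy.spatial.transform import Rotation as Ro
    R=Ro.from_quat([a,b,c,w]).as_matrix(); cy=np.arctan2(R[1,0],R[0,0])
    print('tcp',p.round(1),'yaw',round(cy,3),'tilt',R[:2,2].round(3),'w',round(s['width']*91,1),'F',s['ft_force'].round(1),'t',s['time'])
    if yaw is None: yaw=cy
    print('turn',round(cy-yaw,3)); D=np.array([x,y,z])-p
    print('shift after turn',(np.array([np.cos(yaw)*D[0]+np.sin(yaw)*D[1],np.sin(yaw)*D[0]-np.cos(yaw)*D[1],-D[2]])).round(1))
def hsv(d):
    return [c.astype(int) for c in cv2.split(cv2.cvtColor(d['image'],cv2.COLOR_RGB2HSV))]
E
python3 - <<'E'
from h import *
d=get('top'); H,S,V=hsv(d)
cork=(H<22)&(S>90)&(V>50)
print('RL',blob(d,cork,(430,236),15)); print('RS',blob(d,cork,(426,277),15))
cream=(H>8)&(H<35)&(S>40)&(V>130)
for n,p,z in (('tags',(459,258),7),('eggL',(207,232),35),('eggS',(236,232),30)): print(n,blob(d,cream,p,z))
yy,xx=np.mgrid[:480,:640]; br=cv2.morphologyEx(((V>110)&(abs(xx-323)<15)&(abs(yy-244)<20)).astype(np.uint8),cv2.MORPH_CLOSE,np.ones((5,5)))
print('bar',blob(d,br,(323,244),11))
dk=cv2.morphologyEx(((V<75)&(abs(xx-325)<50)&(abs(yy-245)<45)).astype(np.uint8),cv2.MORPH_CLOSE,np.ones((5,5)))
print('board',blob(d,dk,(325,245),6))
go(545,-273,150,1.57)
E
```

```text
RL (array([ 546.1, -274.6]), array([ 546.6, -274.3]), array([60.8, 60.9]), -1.544)
RS (array([ 434.9, -260.4]), array([ 434.4, -261. ]), array([40.5, 43.7]), -1.545)
tags (array([ 490.3, -358. ]), array([ 490.4, -357.9]), array([24.6, 59.2]), -1.335)
eggL (array([533.6, 328.8]), array([533.2, 328.8]), array([46.4, 32. ]), 0.057)
eggS (array([539.1, 253.7]), array([538.5, 254. ]), array([35.6, 24.1]), 0.051)
bar (array([516.3,  19.3]), array([516.2,  19.4]), array([17.5, 61.4]), -0.084)
board (array([517.3,  14.8]), array([517.2,  14.9]), array([237.2, 186.8]), 1.528)
tcp [ 303.  -630.9  232.6] yaw 0.448 tilt [-0.  0.] w 91.0 F [-0.5 -0.9 -0.5] t 0.25
turn -1.122
shift after turn [358.  241.7  82.6]
```

Emit:
step_arm(
  rows=[
    [0,0,0,0,0,-0.117],
    [0,0,0,0,0,-0.117],
    [0,0,0,0,0,-0.117],
    [0,0,0,0,0,-0.117],
    [0,0,0,0,0,-0.117],
    [0,0,0,0,0,-0.117],
    [0,0,0,0,0,-0.117],
    [0,0,0,0,0,-0.117],
    [0,0,0,0,0,-0.117],
    [0.037,0.022,0.008,0,0,0],
    [0.037,0.022,0.008,0,0,0],
    [0.037,0.022,0.008,0,0,0],
    [0.037,0.022,0.008,0,0,0],
    [0.037,0.022,0.008,0,0,0],
    [0.037,0.022,0.008,0,0,0],
    [0.037,0.022,0.008,0,0,0],
    [0.037,0.022,0.008,0,0,0],
    [0.037,0.022,0.008,0,0,0],
    [0.037,0.022,0.008,0,0,0],
  ],
  jaw=1,
  newtons=10,
)

```text
time: 1.83
tcp_pos: [517.5, -281.8, 155.6]
eef_rot: [0.002, 0.715, 0.699, -0.001]
ft_force: [0.6, 0.3, -0.1]
width: 0.997
```

```bash
python3 - <<'E'
from h import *
d=get('wrist','w1.png'); go(546,-274,21,1.5)
print(proj(d,(546,-274,22)),proj(d,(490,-358,9)))
E
```

```text
tcp [ 519.5 -276.8  154.2] yaw 1.551 tilt [ 0.001 -0.002] w 90.9 F [-0.1  4.8 -1.3] t 1.8833
turn 0.051
shift after turn [  4.7  26.2 133.2]
[np.float64(361.5533375793783), np.float64(223.7768485072908)] [np.float64(291.0772840763067), np.float64(323.4780301191556)]
```

View pics/w1.png

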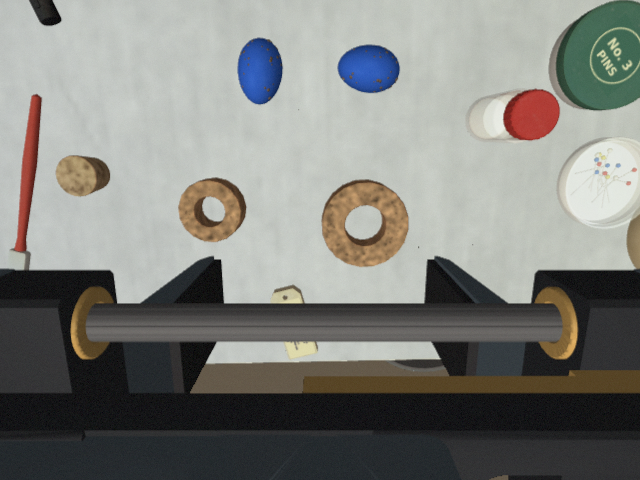

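Wrist view: large ring at (365,223), small at (212,210), tags partly visible at (296,322), blue eggs and vial well clear. This agrees with the prediction to within 4 px.

```bash
python3 - <<'E'
from h import *
d=get('wrist'); H,S,V=hsv(d)
cork=cv2.morphologyEx(((H<22)&(S>70)&(V>50)).astype(np.uint8),cv2.MORPH_CLOSE,np.ones((9,9))); cork[262:]=0
for z in (22,12): print('RL',blob(d,cork,(365,223),z), blob(d,cork,(212,210),z))
yy,xx=np.mgrid[:480,:640]
go(547,-274,21,1.5)
E
```

```text
RL (array([ 548.7, -269.3]), array([ 548.1, -271.6]), array([54.8, 62.2]), -0.021) (array([ 438. , -260.5]), array([ 437.8, -261. ]), array([49. , 44.8]), 0.706)
RL (array([ 549.6, -271.4]), array([ 549. , -273.7]), array([56.7, 64.4]), -0.021) (array([ 435.1, -262.3]), array([ 434.9, -262.9]), array([50.7, 46.4]), 0.706)
tcp [ 518.3 -279.3  154.7] yaw 1.553 tilt [ 0.001 -0.002] w 91.0 F [ 0.4 -0.5  0.2] t 1.9333
turn 0.053
shift after turn [  7.3  28.2 133.7]
```

Emit:
step_arm(
  rows=[
    [0.003,0.015,0,0,0,0.05],
    [0.004,0.015,0.02,0,0,0],
    [0,0,0.025,0,0,0],
    [0,0,0.025,0,0,0],
    [0,0,0.025,0,0,0],
    [0,0,0.02,0,0,0],
    [0,0,0,0,0,0],
    [0,0,0,0,0,0],
  ],
)

```text
time: 2.6
tcp_pos: [552.0, -275.0, 37.4]
eef_rot: [0.003, 0.73, 0.683, -0.0]
ft_force: [0.6, -0.8, 0.8]
width: 1.001
```

```bash
python3 -c "
from h import *
go(548.5,-274,21,1.5)"
```

```text
tcp [ 552.  -275.    37.4] yaw 1.504 tilt [ 0.004 -0.005] w 91.1 F [ 0.6 -0.8  0.8] t 2.6
turn 0.004
shift after turn [ 0.8 -3.6 16.4]
```

Emit:
step_arm(
  rows=[
    [0.001,-0.003,0.008,0,0,0],
    [0,0,0.008,0,0,0],
    [0,0,0,0,0,0],
  ],
)

```text
time: 2.85
tcp_pos: [549.8, -275.2, 23.0]
eef_rot: [0.005, 0.731, 0.683, 0.0]
ft_force: [-0.3, 0.5, -0.8]
width: 1.001
```

Emit:
step_arm(
  rows=[
    [0,0,0,0,0,0],
    [0,0,0,0,0,0],
    [0,0,0,0,0,0],
    [0,0,0,0,0,0],
    [0,0,0,0,0,0],
    [0,0,0,0,0,0],
    [0,0,0,0,0,0],
    [0,0,0,0,0,0],
  ],
  jaw=-1,
  newtons=12,
)

```text
time: 3.52
tcp_pos: [551.3, -276.1, 25.9]
eef_rot: [0.007, 0.731, 0.683, 0.001]
ft_force: [-0.1, 0.3, -0.2]
width: 0.686
```

Emit:
step_arm(
  rows=[
    [0,0,-0.02,0,0,0],
    [0,0,-0.03,0,0,0],
    [0,0,-0.03,0,0,0],
    [0.036,-0.0055,-0.02,0,0,0.015],
    [0.036,-0.0055,-0.02,0,0,0],
    [0.036,-0.0055,0,0,0,0],
    [0.036,-0.0055,0,0,0,0],
    [0.036,-0.0055,0,0,0,0],
    [0.036,-0.0055,0,0,0,0],
    [0.036,-0.0055,0,0,0,0],
    [0.036,-0.0055,0,0,0,0],
    [0.036,-0.0055,0,0,0,0],
    [0.036,-0.0055,0,0,0,0],
    [0,0,0,0,0,0],
    [0,0,0,0,0,0],
  ],
)

```text
time: 4.77
tcp_pos: [523.8, 103.4, 150.2]
eef_rot: [0.008, 0.737, 0.676, 0.004]
ft_force: [-0.3, -0.1, -0.5]
width: 0.685
```

```bash
python3 - <<'E'
from h import *
d=get('wrist','w2.png'); go(522.1,89.2,32,1.487); print(status.read_state()['width'],status.read_state()['eef_rot'])
print(proj(d,(516.2,19.4,11)))
E
```

```text
tcp [523.9 102.9 150.2] yaw 1.483 tilt [ 0.016 -0.007] w 62.7 F [0.9 0.9 0.6] t 4.8167
turn -0.004
shift after turn [-13.8  -0.6 118.2]
0.6894340670463489 [0.00803347 0.7372656  0.67554572 0.00358841]
[np.float64(319.89232203411655), np.float64(335.75136903482746)]
```

View pics/w2.png

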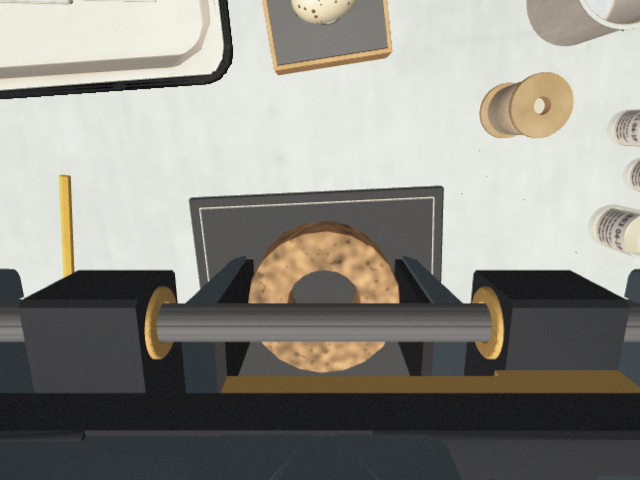

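Held ring is centred between the pads at (325,297). The bar is hidden by the gripper. I'll check where the ring sits along the pads and work out the tilt correction.

```bash
cat >> h.py <<'E'
def tilt():
    from scipy.spatial.transform import Rotation as Ro
    w,a,b,c=status.read_state()['eef_rot']; R=Ro.from_quat([a,b,c,w]).as_matrix()
    W=np.array([R[1,2],0,0]); W=np.array([-R[1,2],R[0,2],0]); print('tilt fix',(R.T@W).round(3))
E
python3 - <<'E'
from h import *
d=get('wrist'); tilt()
print(ray(d,325,297,146), status.read_state()['tcp_pos'])
E
```

```text
tilt fix [ 0.017  0.006 -0.   ]
[525.30147116 106.76549192 146.        ] [523.97826937 102.01130784 150.14032808]
```

Emit:
step_arm(
  rows=[
    [-0.008,-0.001,0.01,0.017,0.006,0],
    [-0.007,0,0.02,0,0,0],
    [0,0,0.02,0,0,0],
    [0,0,0.02,0,0,0],
    [0,0,0.02,0,0,0],
    [0,0,0.015,0,0,0],
    [0,0,0,0,0,0],
    [0,0,0,0,0,0],
  ],
)

```text
time: 5.53
tcp_pos: [524.5, 76.9, 42.5]
eef_rot: [0.001, 0.742, 0.671, 0.001]
ft_force: [-0.9, -0.3, -0.2]
width: 0.686
```

```bash
python3 -c "
from h import *
go(521.5,86.7,32,1.487); tilt()"
```

```text
tcp [524.5  76.9  42.5] yaw 1.471 tilt [0.002 0.001] w 62.5 F [-0.9 -0.3 -0.2] t 5.5333
turn -0.016
shift after turn [ 9.5 -3.8 10.5]
tilt fix [ 0.002 -0.001  0.   ]
```

Emit:
step_arm(
  rows=[
    [0.005,-0.002,0,0,0,-0.015],
    [0.0045,-0.0015,0,0,0,0],
    [0,0,0,0,0,0],
    [0,0,0.004,0,0,0],
    [0,0,0,0,0,0],
  ],
)

```text
time: 5.95
tcp_pos: [523.7, 86.5, 41.9]
eef_rot: [0.002, 0.737, 0.676, 0.003]
ft_force: [-0.1, -0.7, -0.8]
width: 0.688
```

```bash
python3 -c "
from h import *
go(521.5,86.7,32,1.487); tilt()"
```

```text
tcp [523.7  86.5  41.9] yaw 1.485 tilt [0.007 0.001] w 62.6 F [-0.1 -0.7 -0.8] t 5.95
turn -0.002
shift after turn [-0.  -2.2  9.9]
tilt fix [ 0.007 -0.002 -0.   ]
```

Emit:
step_arm(
  rows=[
    [0,-0.002,0.005,0.005,-0.002,0],
    [0,0,0.005,0,0,0],
    [0,0,0,0,0,0],
    [0,0,0,0,0,0],
  ],
)

```text
time: 6.28
tcp_pos: [522.0, 87.0, 31.4]
eef_rot: [0.001, 0.736, 0.676, 0.001]
ft_force: [1.5, 0.9, 2.0]
width: 0.686
```

```bash
python3 -c "
from h import *
go(521.5,86.7,32,1.487); tilt()"
```

```text
tcp [522.   87.   31.4] yaw 1.486 tilt [ 0.003 -0.   ] w 62.4 F [1.5 0.9 2. ] t 6.2833
turn -0.001
shift after turn [-0.4 -0.5 -0.6]
tilt fix [ 0.003  0.    -0.   ]
```

Emit:
step_arm(
  rows=[
    [0,0,0,0,0,0],
    [0,0,0,0,0,0],
    [0,0,0,0,0,0],
    [0,0,0,0,0,0],
    [0,0,-0.02,0,0,0],
    [0,0,-0.03,0,0,0],
    [0,0,-0.04,0,0,0],
    [-0.035,-0.0055,-0.03,0,0,0],
    [-0.035,-0.0055,0,0,0,0],
    [-0.035,-0.0055,0,0,0,0],
    [0,0,0,0,0,0],
    [0,0,0,0,0,0],
  ],
  jaw=1,
)

```text
time: 7.28
tcp_pos: [497.1, -16.3, 155.2]
eef_rot: [0.002, 0.736, 0.677, 0.001]
ft_force: [0.1, -0.5, -0.1]
width: 0.998
```

```bash
python3 - <<'E'
from h import *
d=get('wrist','w3.png'); go(435,-262,130,1.487); tilt()
E
```

```text
tcp [497.1 -16.  155.1] yaw 1.489 tilt [ 0.004 -0.002] w 91.1 F [ 1.   1.  -0.5] t 7.3333
turn 0.002
shift after turn [-250.3  -41.3   25.1]
tilt fix [ 0.004  0.002 -0.   ]
```

View pics/w3.png

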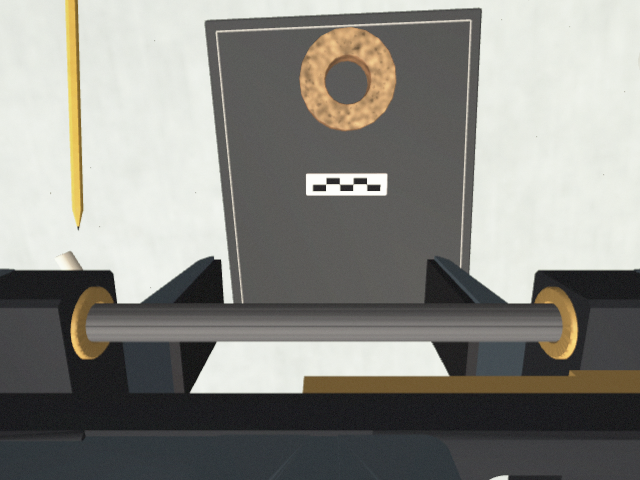

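Large ring (348,80) stands on the board to the left of the bar (346,184). The bar looks undisturbed, and I'll measure both here.

```bash
python3 - <<'E'
from h import *
d=get('wrist'); H,S,V=hsv(d)
yy,xx=np.mgrid[:480,:640]
br=cv2.morphologyEx(((V>130)&(S<60)&(abs(xx-346)<60)&(abs(yy-184)<25)).astype(np.uint8),cv2.MORPH_CLOSE,np.ones((11,11)))
print('bar',blob(d,br,(346,184),11))
cork=cv2.morphologyEx(((H<22)&(S>60)&(V>90)&(yy<135)&(yy>22)).astype(np.uint8),cv2.MORPH_CLOSE,np.ones((9,9)))
for z in (28,17): print('RL',blob(d,cork,(348,80),z))
E
```

```text
bar (array([518. ,  18.4]), array([517.9,  18.4]), array([15.4, 60.1]), -0.083)
RL (array([522.3,  88. ]), array([522.4,  87.9]), array([63.7, 62.9]), 0.697)
RL (array([523.1,  89.5]), array([523.2,  89.4]), array([66.2, 65.4]), 0.697)
```

Emit:
step_arm(
  rows=[
    [-0.035,-0.0057,0,0,0,0],
    [-0.035,-0.0057,0,0,0,0],
    [-0.035,-0.0057,0,0,0,0],
    [-0.035,-0.0057,0,0,0,0],
    [-0.035,-0.0057,0,0,0,0],
    [-0.035,-0.0057,0.02,0,0,0],
    [-0.035,-0.0057,0.02,0,0,0],
    [0,0,0.02,0,0,0],
    [0,0,0.02,0,0,0],
    [0,0,0,0,0,0],
    [0,0,0,0,0,0],
  ],
  jaw=0.8,
)

```text
time: 8.3
tcp_pos: [442.9, -258.6, 70.0]
eef_rot: [0.002, 0.73, 0.683, 0.001]
ft_force: [0.7, -0.8, 1.0]
width: 0.903
```

```bash
python3 - <<'E'
from h import *
go(436,-262,24,1.487); tilt()
E
```

```text
tcp [ 442.9 -258.6   70. ] yaw 1.505 tilt [ 0.004 -0.001] w 82.2 F [ 0.7 -0.8  1. ] t 8.3
turn 0.018
shift after turn [-3.9 -6.6 46. ]
tilt fix [0.004 0.001 0.   ]
```

Emit:
step_arm(
  rows=[
    [-0.004,-0.0065,0.015,0.004,0,0.018],
    [0,0,0.015,0,0,0],
    [0,0,0.016,0,0,0],
    [0,0,0,0,0,0],
    [0,0,0,0,0,0],
  ],
)

```text
time: 8.72
tcp_pos: [440.5, -259.4, 26.9]
eef_rot: [0.002, 0.734, 0.679, 0.0]
ft_force: [0.6, -0.4, 0.1]
width: 0.901
```

```bash
python3 - <<'E'
from h import *
go(436,-262,23,1.487); tilt()
E
```

```text
tcp [ 440.5 -259.4   26.9] yaw 1.493 tilt [ 0.002 -0.002] w 82.0 F [ 0.6 -0.4  0.1] t 8.7167
turn 0.006
shift after turn [-2.9 -4.3  3.9]
tilt fix [0.003 0.002 0.   ]
```

Emit:
step_arm(
  rows=[
    [-0.003,-0.004,0.003,0.002,0.002,0],
    [0,0,0,0,0,0],
  ],
)

```text
time: 8.88
tcp_pos: [437.4, -261.8, 25.8]
eef_rot: [0.001, 0.733, 0.68, 0.0]
ft_force: [0.4, -1.0, -0.7]
width: 0.906
```

Emit:
step_arm(
  rows=[
    [0,0,0,0,0,0],
    [0,0,0,0,0,0],
    [0,0,0,0,0,0],
    [0,0,0,0,0,0],
    [0,0,0,0,0,0],
    [0,0,0,0,0,0],
    [0,0,0,0,0,0],
    [0,0,0,0,0,0],
    [0,0,0,0,0,0],
  ],
  jaw=-1,
)

```text
time: 9.63
tcp_pos: [438.6, -262.6, 28.7]
eef_rot: [0.003, 0.733, 0.68, 0.001]
ft_force: [-0.3, 0.4, 0.3]
width: 0.501
```

Emit:
step_arm(
  rows=[
    [0,0,-0.02,0,0,0],
    [0,0,-0.03,0,0,0],
    [0,0,-0.03,0,0,0.01],
    [0.037,0.0095,-0.01,0,0,0],
    [0.037,0.0095,0,0,0,0],
    [0.037,0.0095,0,0,0,0],
    [0.037,0.0095,0,0,0,0],
    [0.037,0.0095,0,0,0,0],
    [0.037,0.0095,0,0,0,0],
    [0,0,0.015,0,0,0],
    [0,0,0,0,0,0],
    [0,0,0,0,0,0],
  ],
)

```text
time: 10.63
tcp_pos: [518.5, -36.7, 109.0]
eef_rot: [0.004, 0.738, 0.675, 0.003]
ft_force: [0.5, -0.0, -0.8]
width: 0.504
```

```bash
python3 - <<'E'
from h import *
go(513,-42.4,34.7,1.487); tilt(); d=get('wrist','w4.png'); print(proj(d,status.read_state()['tcp_pos']-[0,0,6.7]))
E
```

```text
tcp [518.5 -36.7 109. ] yaw 1.481 tilt [ 0.009 -0.002] w 45.9 F [ 0.5 -0.  -0.8] t 10.6333
turn -0.006
shift after turn [-6.1 -5.  74.3]
tilt fix [0.009 0.001 0.   ]
[np.float64(321.5253580257786), np.float64(304.2479313175414)]
```

View pics/w4.png

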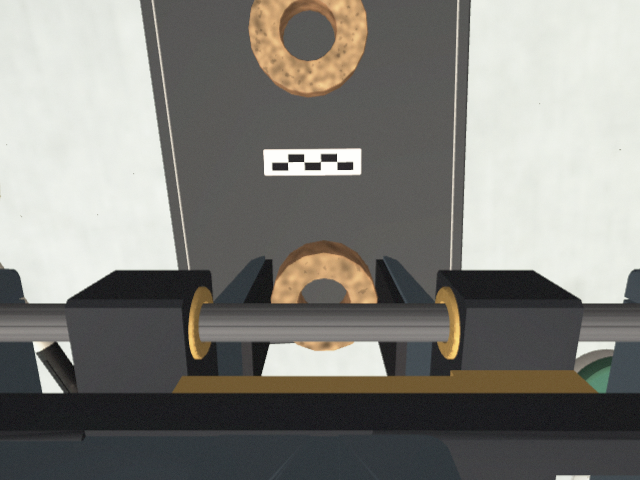

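Held small ring is centred on the pads (324,299), bar at (312,162) and large ring at (308,33). Lowering it now.

Emit:
step_arm(
  rows=[
    [-0.003,-0.005,0.01,0.009,0.001,-0.006],
    [-0.002,0,0.02,0,0,0],
    [0,0,0.02,0,0,0],
    [0,0,0.015,0,0,0],
    [0,0,0,0,0,0],
    [0,0,0,0,0,0],
  ],
)

```text
time: 11.18
tcp_pos: [510.3, -48.3, 41.8]
eef_rot: [-0.0, 0.738, 0.674, -0.001]
ft_force: [0.2, -0.2, -0.6]
width: 0.501
```

```bash
python3 - <<'E'
from h import *
go(513,-44,34.7,1.487); tilt()
E
```

```text
tcp [510.3 -48.3  41.8] yaw 1.48 tilt [-0.001  0.   ] w 45.6 F [ 0.2 -0.2 -0.6] t 11.1833
turn -0.007
shift after turn [4.5 2.3 7.1]
tilt fix [-0.001  0.     0.   ]
```

Emit:
step_arm(
  rows=[
    [0.0045,0.0025,0.002,0,0,-0.006],
    [0,0,0.003,0,0,0],
    [0,0,0.002,0,0,0],
    [0,0,0,0,0,0],
    [0,0,0,0,0,0],
  ],
)

```text
time: 11.6
tcp_pos: [514.3, -45.2, 36.8]
eef_rot: [0.0, 0.737, 0.676, 0.0]
ft_force: [-0.5, 0.1, -0.1]
width: 0.498
```

```bash
python3 - <<'E'
from h import *
go(513,-44,34.7,1.487); tilt()
E
```

```text
tcp [514.3 -45.2  36.8] yaw 1.485 tilt [ 0.001 -0.   ] w 45.3 F [-0.5  0.1 -0.1] t 11.6
turn -0.002
shift after turn [ 1.1 -1.4  2.1]
tilt fix [0.001 0.    0.   ]
```

Emit:
step_arm(
  rows=[
    [0.001,-0.0015,0.003,0,0,0],
    [0,0,0,0,0,0],
    [0,0,0,0,0,0],
  ],
)

```text
time: 11.85
tcp_pos: [514.0, -44.0, 34.6]
eef_rot: [0.002, 0.737, 0.676, 0.001]
ft_force: [-0.5, 0.1, 0.3]
width: 0.501
```

Emit:
step_arm(
  rows=[
    [0,0,0,0,0,0],
    [0,0,0,0,0,0],
    [0,0,0,0,0,0],
    [0,0,-0.015,0,0,0],
    [0,0,-0.03,0,0,0],
    [0,0,-0.04,0,0,0],
    [0,0,-0.03,0,0,0],
    [0,0,0,0,0,0],
    [0,0,0,0,0,0],
  ],
  jaw=0.8,
)

```text
time: 12.6
tcp_pos: [511.7, -43.4, 153.0]
eef_rot: [-0.0, 0.737, 0.676, -0.0]
ft_force: [-0.6, -0.2, -0.6]
width: 0.899
```

```bash
python3 - <<'E'
from h import *
go(537,330,130,-0.02);tilt()
d=get('top','t2.png'); H,S,V=hsv(d)
cork=(H<22)&(S>90)&(V>50)
for p in ((300,244),(343,248)): print(blob(d,cork,p,21))
E
```

```text
tcp [511.7 -43.4 153. ] yaw 1.486 tilt [-0.001 -0.   ] w 81.8 F [-0.6 -0.2 -0.6] t 12.6
turn 1.506
shift after turn [  17.9 -373.8   23. ]
tilt fix [-0.001  0.    -0.   ]
(array([521.7,  89.5]), array([521.4,  88.7]), array([65.6, 62.3]), 0.029)
(array([521.7,  89.5]), array([521.4,  88.7]), array([65.6, 62.3]), 0.029)
```

Emit:
step_arm(
  rows=[
    [0.041,-0.001,0,0,0,0],
    [0.041,-0.001,0,0,0,0],
    [0.041,-0.001,0,0,0,0],
    [0.041,-0.001,0,0,0,0],
    [0.041,-0.001,0,0,0,0],
    [0.041,-0.001,0,0,0,0],
    [0.041,-0.001,0,0,0,0],
    [0,0,0,0,0,0.12],
    [0,0,0,0,0,0.12],
    [0,0,0,0,0,0.12],
    [0,0,0,0,0,0.12],
    [0,0,0,0,0,0.12],
    [0,0,0,0,0,0.12],
    [0,0,0,0,0,0.12],
    [0,0,0,0,0,0.12],
    [0,0,0,0,0,0.12],
    [0,0,0,0,0,0.12],
    [0,0,0,0,0,0.12],
    [0,0,0,0,0,0.12],
    [0,0,0,0,0,0],
  ],
  jaw=0.43,
  newtons=6,
)

```text
time: 14.32
tcp_pos: [517.0, 250.2, 121.3]
eef_rot: [0.007, 1.0, -0.01, -0.018]
ft_force: [-0.2, -0.6, -0.1]
width: 0.715
```

```bash
python3 - <<'E'
from h import *
go(537,330,140,0.05);tilt()
d=get('wrist','w5.png'); print(proj(d,(537,328,38)),proj(d,(540,253,33)))
d=get('top'); H,S,V=hsv(d)
cork=(H<22)&(S>90)&(V>50)
for p in ((300,244),(343,248)): print(blob(d,cork,p,21))
E
```

```text
tcp [517.  250.2 121.3] yaw -0.02 tilt [-0.037 -0.014] w 65.0 F [-0.2 -0.6 -0.1] t 14.3167
turn -0.07
shift after turn [ 23.9 -78.7 -18.7]
tilt fix [0.015 0.036 0.   ]
[np.float64(191.01495453435518), np.float64(220.62891056923237)] [np.float64(316.8583902739326), np.float64(211.1545925146875)]
(array([521.7,  89.5]), array([521.4,  88.7]), array([65.6, 62.3]), 0.029)
(array([512.9, -43.5]), array([513. , -43.2]), array([46. , 46.4]), -0.761)
```

View pics/w5.png

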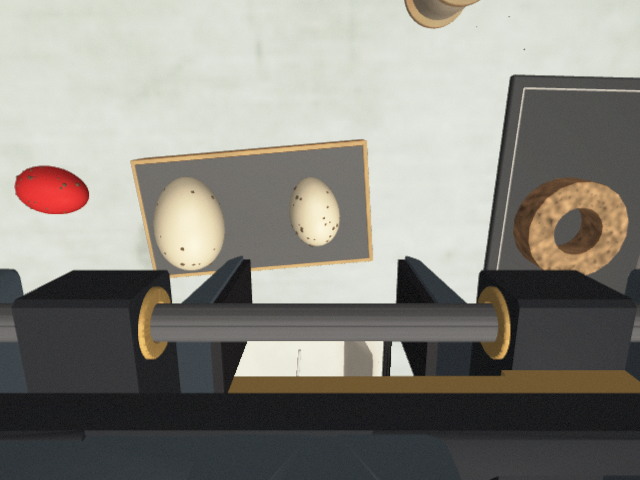

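Both eggs lie in the tray, large (189,223) and small (315,212), pointed ends away from the robot and the red decoy outside at (52,190). The small ring now measures (513,-43), as wanted.

```bash
python3 - <<'E'
from h import *
d=get('wrist'); H,S,V=hsv(d)
m=((V>110)&(np.mgrid[:480,:640][0]<275)).astype(np.uint8)
m=cv2.morphologyEx(m,cv2.MORPH_OPEN,np.ones((5,5)))
# keep only blobs within foam
n,l,s,c=cv2.connectedComponentsWithStats(m)
for i in range(1,n):
    if 1000<s[i,4]<9000: print(s[i],c[i].round())
for p,z in (((189,223),38),((315,212),33)): print(blob(d,m,p,z))
go(537,330,140,0.0)
E
```

```text
[ 528  184  100   91 5414] [578. 229.]
(array([507.8, 350.2]), array([507.8, 350.2]), array([2.4, 2.9]), -0.119)
(array([576.2, 261.2]), array([580.1, 279.5]), array([380.4, 155.6]), 1.565)
tcp [517.3 250.3 122. ] yaw -0.009 tilt [-0.036 -0.014] w 64.9 F [-0.5 -0.  -0.3] t 14.4667
turn -0.009
shift after turn [ 19.7 -79.7 -18. ]
```

```bash
python3 - <<'E'
from h import *
d=get('wrist'); H,S,V=hsv(d); yy,xx=np.mgrid[:480,:640]
print(S[225,189],V[225,189],S[210,315],V[210,315],S[266,220],V[266,220],V[240,260])
for (a,b,c,e),z in (((150,228,172,271),38),((285,345,172,250),33)):
    m=((V>105)&(xx>a)&(xx<b)&(yy>c)&(yy<e)).astype(np.uint8)
    m=cv2.morphologyEx(cv2.morphologyEx(m,cv2.MORPH_OPEN,np.ones((9,9))),cv2.MORPH_CLOSE,np.ones((15,15)))
    p=((a+b)/2,(c+e)/2); print(blob(d,m,p,z)); cn=max(cv2.findContours(m,0,1)[0],key=cv2.contourArea); print(cv2.fitEllipse(cn),cv2.boundingRect(cn))
E
```

```text
35 248 38 246 16 115 116
(array([535.2, 330.7]), array([534.9, 330. ]), array([46.6, 61.9]), -0.075)
((188.537109375, 220.2220001220703), (87.63481140136719, 114.32416534423828), 2.578723907470703) (151, 173, 77, 98)
(array([539.7, 254.6]), array([539.5, 254.6]), array([36.2, 47.2]), -0.014)
((315.0, 211.0), (67.55978393554688, 91.59590148925781), 0.0) (286, 173, 59, 77)
```

```bash
python3 - <<'E'
from h import *
d=get('wrist'); H,S,V=hsv(d); yy,xx=np.mgrid[:480,:640]
for (a,b,c,e),z in (((150,230,172,272),38),((285,345,172,252),33)):
    m=((V>160)&(S>22)&(xx>a)&(xx<b)&(yy>c)&(yy<e)).astype(np.uint8)
    m=cv2.morphologyEx(cv2.morphologyEx(m,cv2.MORPH_OPEN,np.ones((7,7))),cv2.MORPH_CLOSE,np.ones((15,15)))
    p=((a+b)/2,(c+e)/2); print(blob(d,m,p,z)); cn=max(cv2.findContours(m,0,1)[0],key=cv2.contourArea); print(cv2.fitEllipse(cn),cv2.boundingRect(cn))
go(536,329,140,0.04);tilt()
E
```

```text
(array([533.6, 329.6]), array([533. , 329.6]), array([40.2, 54.7]), -0.077)
((190.2294921875, 225.10772705078125), (66.50149536132812, 88.07929229736328), 172.34169006347656) (157, 180, 68, 89)
(array([538.8, 253.4]), array([538.8, 253.4]), array([27. , 39.9]), -0.014)
((316.99603271484375, 213.038330078125), (42.034149169921875, 63.12150573730469), 172.50413513183594) (295, 181, 45, 65)
tcp [517.7 250.4 122.6] yaw -0.01 tilt [-0.035 -0.014] w 65.2 F [-0.3 -0.7 -0.8] t 14.5667
turn -0.05
shift after turn [ 21.5 -77.8 -17.4]
tilt fix [0.014 0.035 0.   ]
```

Emit:
step_arm(
  rows=[
    [0,0,0,0.014,0.035,-0.01],
    [0.009,-0.039,0,0,0,0],
    [0.009,-0.039,0,0,0,0],
    [0,0,0,0,0,0],
    [0,0,0,0,0,0],
  ],
)

```text
time: 14.98
tcp_pos: [535.9, 330.6, 122.3]
eef_rot: [-0.0, 1.0, 0.005, 0.001]
ft_force: [0.1, -1.3, -0.1]
width: 0.713
```

```bash
python3 - <<'E'
from h import *
go(535,330,46,0);tilt()
d=get('wrist','w6.png'); print(proj(d,(535,330,38)))
E
```

```text
tcp [535.9 330.6 122.3] yaw 0.01 tilt [0.002 0.001] w 64.9 F [ 0.1 -1.3 -0.1] t 14.9833
turn 0.01
shift after turn [-0.9  0.6 76.3]
tilt fix [-0.001 -0.002  0.   ]
[np.float64(325.54857763102257), np.float64(255.66002209983336)]
```

View pics/w6.png

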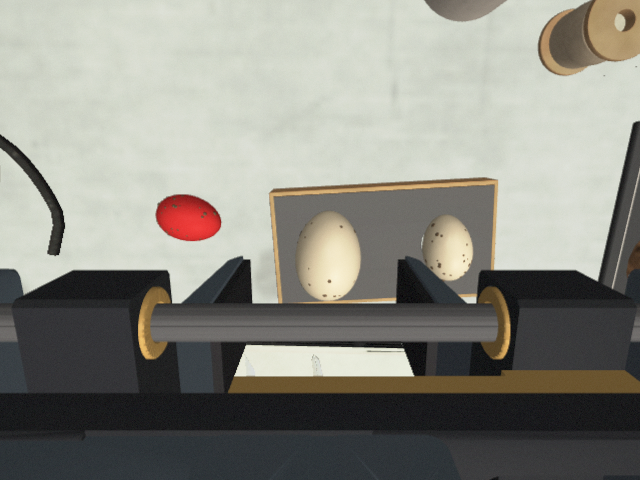

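Large egg lies between the fingers at (328,255), small at (447,247), with room for the right finger between them. Descending.

Emit:
step_arm(
  rows=[
    [-0.001,0.002,0.01,0,-0.002,0.02],
    [0,0,0.02,0,0,0],
    [0,0,0.02,0,0,0],
    [0,0,0.015,0,0,0],
    [0,0,0,0,0,0],
    [0,0,0,0,0,0],
  ],
)

```text
time: 15.53
tcp_pos: [533.7, 323.3, 53.2]
eef_rot: [-0.0, 1.0, -0.008, -0.001]
ft_force: [-0.1, 0.5, 0.2]
width: 0.717
```

```bash
python3 - <<'E'
from h import *
go(535,328.5,45,-0.02);tilt()
E
```

```text
tcp [533.7 323.3  53.2] yaw -0.016 tilt [-0.001  0.001] w 65.2 F [-0.1  0.5  0.2] t 15.5333
turn 0.004
shift after turn [ 1.2 -5.3  8.2]
tilt fix [-0.001  0.001 -0.   ]
```

Emit:
step_arm(
  rows=[
    [0.001,-0.005,0,0,0,0],
    [0,0,0.008,0,0,0],
    [0,0,0,0,0,0],
  ],
)

```text
time: 15.78
tcp_pos: [535.2, 327.6, 45.9]
eef_rot: [-0.001, 1.0, -0.009, -0.0]
ft_force: [-0.6, -1.2, 0.3]
width: 0.717
```

Emit:
step_arm(
  rows=[
    [0,0,0,0,0,0],
    [0,0,0,0,0,0],
    [0,0,0,0,0,0],
    [0,0,0,0,0,0],
    [0,0,0,0,0,0],
    [0,0,0,0,0,0],
    [0,0,0,0,0,0],
  ],
  jaw=-1,
  newtons=6,
)

```text
time: 16.37
tcp_pos: [536.3, 328.4, 47.9]
eef_rot: [-0.001, 1.0, -0.009, 0.001]
ft_force: [1.0, -0.4, 0.4]
width: 0.431
```

```bash
python3 - <<'E'
from h import *
go(535,328.5,150,-0.083);tilt()
E
```

```text
tcp [536.3 328.4  47.9] yaw -0.017 tilt [0.002 0.003] w 39.2 F [ 1.  -0.4  0.4] t 16.3667
turn 0.066
shift after turn [  -1.3   -0.  -102.1]
tilt fix [-0.003 -0.002  0.   ]
```

Emit:
step_arm(
  rows=[
    [0,0,-0.01,0,0,0],
    [0,0,-0.02,0,0,0],
    [0,0,-0.02,0,0,0],
    [0,0,-0.02,0,0,0.06],
    [0.001,0.02,0,0,0,0],
    [0.001,0.035,0,0,0,0],
    [0.001,0.035,0,0,0,0],
    [0.001,0.035,0,0,0,0],
    [0.001,0.035,0,0,0,0],
    [0.001,0.035,0,0,0,0],
    [0.001,0.03,0,0,0,0],
    [0,0.01,0,0,0,0],
    [0,0,0,0,0,0],
    [0,0,0,0,0,0],
  ],
)

```text
time: 17.53
tcp_pos: [525.4, 85.6, 130.5]
eef_rot: [-0.003, 0.999, -0.039, 0.005]
ft_force: [0.2, -0.5, -0.2]
width: 0.43
```

```bash
python3 - <<'E'
from h import *
go(522.2,88.4,54,-0.083);tilt()
d=get('wrist','w7.png'); p=status.read_state()['tcp_pos'];print(proj(d,p-[0,0,10]))
E
```

```text
tcp [525.4  85.6 130.5] yaw -0.078 tilt [0.01  0.005] w 39.2 F [ 0.2 -0.5 -0.2] t 17.5333
turn 0.005
shift after turn [-3.5 -2.5 76.5]
tilt fix [-0.006 -0.01  -0.   ]
[np.float64(324.0251546005795), np.float64(300.69248834265267)]
```

View pics/w7.png

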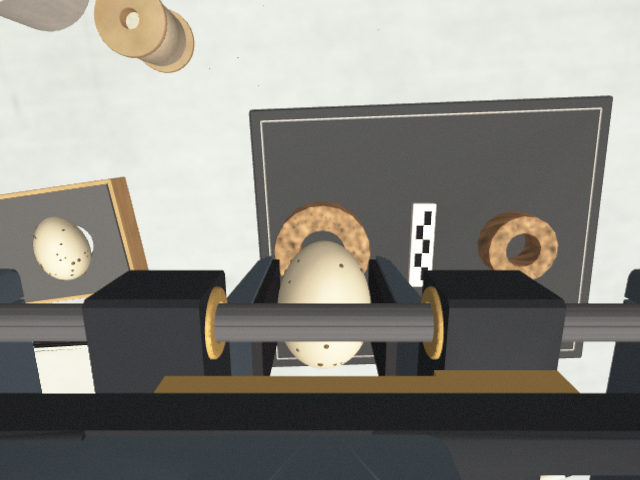

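Egg held straight between the pads (325,305), ring below at (322,245), bar vertical in the image at (423,245) and parallel to the egg. Lowering.

Emit:
step_arm(
  rows=[
    [-0.001,0,0.005,-0.006,-0.01,0.005],
    [0,-0.002,0.015,0,0,0],
    [0,0,0.02,0,0,0],
    [0,0,0.02,0,0,0],
    [0,0,0,0,0,0],
    [0,0,0,0,0,0],
  ],
)

```text
time: 18.08
tcp_pos: [526.3, 94.9, 68.7]
eef_rot: [0.001, 0.999, -0.038, 0.0]
ft_force: [0.9, -0.3, -0.2]
width: 0.43
```

```bash
python3 - <<'E'
from h import *
go(523.7,88.3,54,-0.083);tilt()
E
```

```text
tcp [526.3  94.9  68.7] yaw -0.077 tilt [ 0.    -0.001] w 39.1 F [ 0.9 -0.3 -0.2] t 18.0833
turn 0.006
shift after turn [-2.1  6.8 14.7]
tilt fix [ 0.001 -0.    -0.   ]
```

Emit:
step_arm(
  rows=[
    [-0.002,0.0065,0,0,0,0.005],
    [0,0,0.004,0,0,0],
    [0,0,0.004,0,0,0],
    [0,0,0.002,0,0,0],
    [0,0,0,0,0,0],
    [0,0,0,0,0,0],
  ],
)

```text
time: 18.58
tcp_pos: [525.1, 89.4, 60.8]
eef_rot: [0.0, 0.999, -0.04, 0.001]
ft_force: [-0.2, 0.5, 0.5]
width: 0.429
```

```bash
python3 - <<'E'
from h import *
go(523.7,88.3,54,-0.083);tilt()
E
```

```text
tcp [525.1  89.4  60.8] yaw -0.081 tilt [ 0.003 -0.001] w 39.1 F [-0.2  0.5  0.5] t 18.5833
turn 0.002
shift after turn [-1.3  1.2  6.8]
tilt fix [ 0.001 -0.003 -0.   ]
```

Emit:
step_arm(
  rows=[
    [-0.0015,0.0015,0.003,0,-0.002,0],
    [0,0,0.003,0,0,0],
    [0,0,0.001,0,0,0],
    [0,0,0,0,0,0],
  ],
)

```text
time: 18.92
tcp_pos: [523.7, 87.8, 53.7]
eef_rot: [0.0, 0.999, -0.041, 0.001]
ft_force: [-0.1, -0.4, -0.1]
width: 0.435
```

```bash
python3 - <<'E'
from h import *
go(523.7,88.3,54,-0.083);tilt()
E
```

```text
tcp [523.7  87.8  53.7] yaw -0.081 tilt [ 0.002 -0.001] w 39.6 F [-0.1 -0.4 -0.1] t 18.9167
turn 0.002
shift after turn [-0.  -0.5 -0.3]
tilt fix [ 0.001 -0.002  0.   ]
```

Emit:
step_arm(
  rows=[
    [0,0,0.0015,0,0,0],
    [0,0,0,0,0,0],
  ],
)

```text
time: 19.08
tcp_pos: [524.0, 87.8, 52.3]
eef_rot: [0.0, 0.999, -0.041, 0.001]
ft_force: [-1.9, -1.5, 2.5]
width: 0.43
```

Emit:
step_arm(
  rows=[
    [0,0,0,0,0,0],
    [0,0,0,0,0,0],
    [0,0,0,0,0,0],
    [0,0,-0.015,0,0,0],
    [0,0,-0.025,0,0,0],
    [0,0,-0.025,0,0,0],
    [0,0,-0.02,0,0,0],
    [-0.041,0,0,0,0,0],
    [-0.041,0,0,0,0,0],
    [0,0,0,0,0,0],
    [0,0,0,0,0,0],
  ],
  jaw=0.35,
)

```text
time: 20.0
tcp_pos: [439.5, 94.6, 140.6]
eef_rot: [0.0, 0.999, -0.041, 0.001]
ft_force: [0.2, 0.2, -0.1]
width: 0.679
```

```bash
python3 - <<'E'
from h import *
go(539,253.5,130,0);tilt()
d=get('wrist','w8.png'); print(proj(d,(522,88,44)))
E
```

```text
tcp [439.5  94.6 140.6] yaw -0.082 tilt [ 0.003 -0.   ] w 61.8 F [ 0.2  0.2 -0.1] t 20.0
turn -0.082
shift after turn [  99.5 -158.9   10.6]
tilt fix [ 0.    -0.003 -0.   ]
[np.float64(324.28343075503346), np.float64(115.0891327064014)]
```

View pics/w8.png

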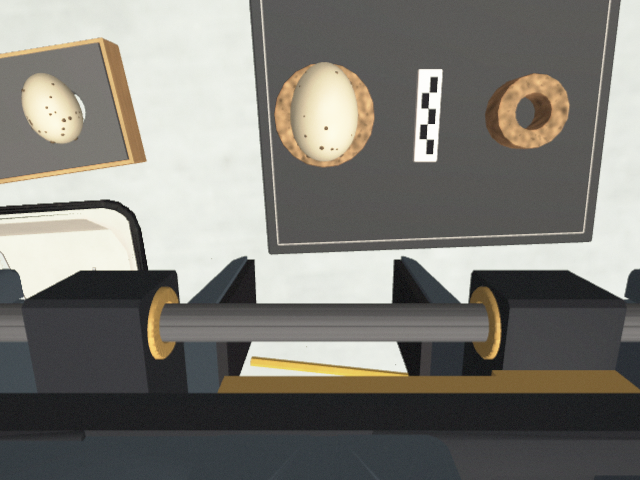

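```bash
cat >> h.py <<'E'
def egg(d,m,z):
    m=cv2.morphologyEx(cv2.morphologyEx(m.astype(np.uint8),cv2.MORPH_OPEN,np.ones((7,7))),cv2.MORPH_CLOSE,np.ones((15,15)))
    cn=max(cv2.findContours(m,0,1)[0],key=cv2.contourArea)
    P=np.array([ray(d,u,v,z)[:2] for u,v in cn[:,0,:].astype(float)],np.float32)
    (c,wh,a)=cv2.fitEllipse(P); yaw=np.radians(a+90)
    return np.round(c,1),np.round(wh,1),round(float((yaw+np.pi/2)%np.pi-np.pi/2),3)
E
python3 - <<'E'
from h import *
d=get('wrist'); H,S,V=hsv(d); yy,xx=np.mgrid[:480,:640]
for (a,b,c,e),z in (((280,375,55,170),44),((15,92,65,150),33)):
    w=(xx>a)&(xx<b)&(yy>c)&(yy<e)
    m=(V>160)&(S>22)&(S<(70 if z>40 else 200))&w
    print(egg(d,m,z))
br=cv2.morphologyEx(((V>130)&(S<60)&(abs(xx-428)<25)&(abs(yy-115)<60)).astype(np.uint8),cv2.MORPH_CLOSE,np.ones((11,11)))
print('bar',blob(d,br,(428,115),11))
go(539,253.5,130,-0.02)
E
```

```text
(array([522.6,  87.3]), array([36.4, 55.2]), -0.097)
(array([539.6, 257.1]), array([31.7, 42.2]), 0.366)
bar (array([517.5,  18.3]), array([517.5,  18.3]), array([16.6, 60. ]), -0.082)
tcp [440.1  94.5 140.2] yaw -0.082 tilt [ 0.002 -0.001] w 61.1 F [-0.3  0.4  0.1] t 20.1
turn -0.062
shift after turn [  95.7 -160.9   10.2]
```

Large egg sits on its ring (325,112), yaw -0.097 against the bar's -0.082: fine. Now the small egg.

Emit:
step_arm(
  rows=[
    [0.025,-0.04,0,0,-0.002,-0.06],
    [0.024,-0.04,0,0,0,0],
    [0.024,-0.04,0,0,0,0],
    [0.023,-0.04,0.01,0,0,0],
    [0,0,0.01,0,0,0],
    [0,0,0,0,0,0],
    [0,0,0,0,0,0],
  ],
  jaw=0.25,
)

```text
time: 20.68
tcp_pos: [540.3, 241.3, 119.1]
eef_rot: [-0.0, 1.0, -0.011, 0.001]
ft_force: [-0.7, 0.3, 0.4]
width: 0.625
```

```bash
python3 - <<'E'
from h import *
d=get('wrist','w9.png'); H,S,V=hsv(d); yy,xx=np.mgrid[:480,:640]
u,v=map(int,proj(d,(539,253.5,33))); print(u,v)
w=(abs(xx-u)<45)&(abs(yy-v)<50)
print(egg(d,(V>160)&(S>22)&w,33)); go(539,253.5,45,0);tilt()
E
```

```text
304 255
(array([538.2, 253.8]), array([26.5, 39.9]), 0.128)
tcp [539.8 240.8 119. ] yaw -0.023 tilt [0.001 0.   ] w 56.8 F [-1.1  0.6 -1.4] t 20.7333
turn -0.023
shift after turn [ -0.8 -12.7  74. ]
tilt fix [-0.    -0.001 -0.   ]
```

View pics/w9.png

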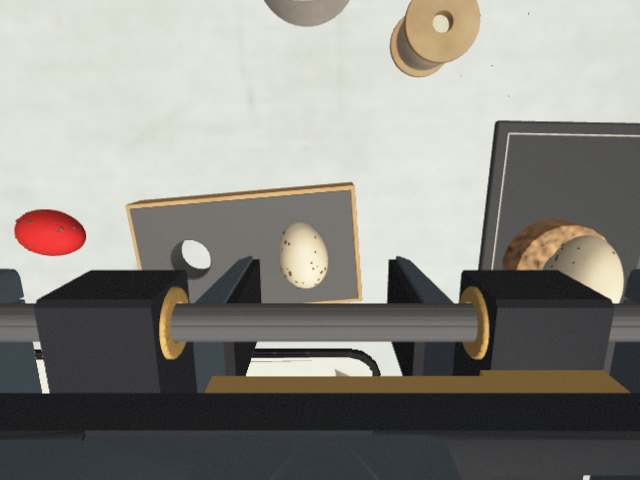

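Small egg at (303,255), leaning a little (yaw about 0.1). The large pocket is empty and the large egg still rests on its ring.

Emit:
step_arm(
  rows=[
    [0,-0.012,0,0,0,-0.1],
    [0,0,0.02,0,0,0],
    [0,0,0.02,0,0,0],
    [0,0,0.02,0,0,0],
    [0,0,0,0,0,0],
    [0,0,0,0,0,0],
  ],
)

```text
time: 21.23
tcp_pos: [540.8, 248.4, 60.6]
eef_rot: [-0.0, 0.999, 0.038, 0.001]
ft_force: [1.0, -0.4, 0.5]
width: 0.628
```

```bash
python3 - <<'E'
from h import *
go(538.5,253.7,43.5,0.09);tilt()
E
```

```text
tcp [540.8 248.4  60.6] yaw 0.077 tilt [0.002 0.001] w 57.1 F [ 1.  -0.4  0.5] t 21.2333
turn -0.013
shift after turn [-1.8 -5.5 17.1]
tilt fix [-0.001 -0.002 -0.   ]
```

Emit:
step_arm(
  rows=[
    [-0.002,-0.0055,0.006,0,-0.002,-0.013],
    [0,0,0.006,0,0,0],
    [0,0,0.005,0,0,0],
    [0,0,0,0,0,0],
  ],
)

```text
time: 21.57
tcp_pos: [539.4, 253.5, 45.9]
eef_rot: [-0.001, 0.999, 0.045, 0.002]
ft_force: [-0.5, 0.5, -1.2]
width: 0.626
```

```bash
python3 - <<'E'
from h import *
go(538.5,253.7,43.5,0.09);tilt()
E
```

```text
tcp [539.4 253.5  45.9] yaw 0.089 tilt [0.003 0.002] w 56.9 F [-0.5  0.5 -1.2] t 21.5667
turn -0.001
shift after turn [-0.9 -0.2  2.4]
tilt fix [-0.002 -0.004 -0.   ]
```

Emit:
step_arm(
  rows=[
    [-0.001,0,0.0025,0,0,0],
    [0,0,0.0003,0,0,0],
    [0,0,0.0003,0,0,0],
    [0,0,0.0003,0,0,0],
    [0,0,0.0003,0,0,0],
    [0,0,0.0003,0,0,0],
    [0,0,0.0003,0,0,0],
    [0,0,0.0003,0,0,0],
  ],
  jaw=-1,
  newtons=5,
)

```text
time: 22.23
tcp_pos: [539.1, 253.8, 42.4]
eef_rot: [-0.001, 0.999, 0.045, 0.002]
ft_force: [-2.6, -0.6, 5.3]
width: 0.326
```

```bash
python3 - <<'E'
from h import *
go(513,-43,130,-0.083);tilt()
E
```

```text
tcp [539.1 253.8  42.4] yaw 0.09 tilt [0.005 0.002] w 29.6 F [-2.6 -0.6  5.3] t 22.2333
turn 0.173
shift after turn [ -1.4 297.9 -87.6]
tilt fix [-0.002 -0.005  0.   ]
```

Emit:
step_arm(
  rows=[
    [0,0,-0.01,0,0,0],
    [0,0,-0.025,0,0,0],
    [0,0,-0.025,0,-0.004,0.0865],
    [0,0,-0.025,0,0,0.0865],
    [0,0.02,-0.01,0,0,0],
    [0,0.035,0,0,0,0],
    [0,0.035,0,0,0,0],
    [0,0.035,0,0,0,0],
    [0,0.035,0,0,0,0],
    [0,0.035,0,0,0,0],
    [0,0.035,0,0,0,0],
    [0,0.035,0,0,0,0],
    [0,0.025,0,0,0,0],
    [0,0,0,0,0,0],
    [0,0,0,0,0,0],
  ],
)

```text
time: 23.48
tcp_pos: [512.5, -46.5, 151.5]
eef_rot: [-0.002, 0.999, -0.045, 0.006]
ft_force: [-0.0, -0.6, -0.3]
width: 0.324
```

```bash
python3 - <<'E'
from h import *
d=get('wrist','w10.png'); p=status.read_state()['tcp_pos'];print(proj(d,p-[0,0,9.4]))
go(513,-43,49.4,-0.083);tilt()
E
```

```text
[np.float64(323.98655091060374), np.float64(301.1801048812525)]
tcp [512.7 -46.2 151.5] yaw -0.089 tilt [0.011 0.003] w 29.1 F [0.6 0.6 0.3] t 23.5333
turn -0.006
shift after turn [ 1.000e-01 -3.200e+00  1.021e+02]
tilt fix [-0.004 -0.011 -0.   ]
```

View pics/w10.png

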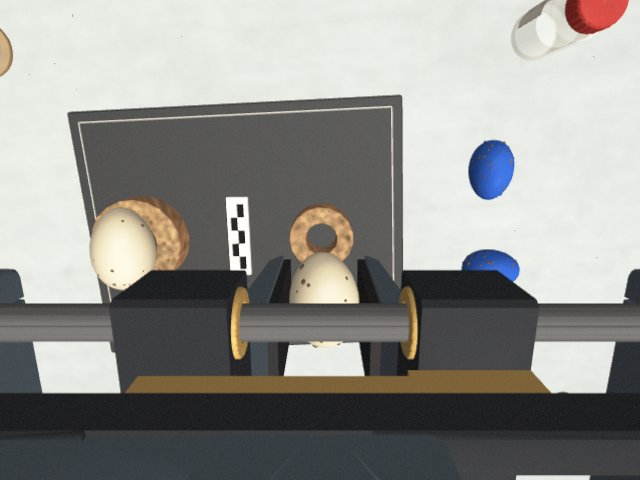

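Small egg held straight and centred (324,300), ring below at (322,237), large egg and bar undisturbed. Lowering.

Emit:
step_arm(
  rows=[
    [0,0,0.005,-0.004,-0.011,-0.006],
    [0,0,0.02,0,0,0],
    [0,0,0.02,0,0,0],
    [0,0,0.02,0,0,0],
    [0,0,0.01,0,0,0],
    [0,0,0,0,0,0],
    [0,0,0,0,0,0],
  ],
)

```text
time: 24.12
tcp_pos: [514.8, -40.1, 74.4]
eef_rot: [0.001, 0.999, -0.037, -0.0]
ft_force: [0.4, 0.6, -1.4]
width: 0.318
```

```bash
python3 - <<'E'
from h import *
go(513,-43,49.4,-0.083);tilt()
E
```

```text
tcp [514.8 -40.1  74.4] yaw -0.073 tilt [-0.001 -0.001] w 28.9 F [ 0.4  0.6 -1.4] t 24.1167
turn 0.01
shift after turn [-1.5  3.  25. ]
tilt fix [ 0.001  0.    -0.   ]
```

Emit:
step_arm(
  rows=[
    [-0.0015,0.003,0.006,0,0,0.01],
    [0,0,0.006,0,0,0],
    [0,0,0.005,0,0,0],
    [0,0,0,0,0,0],
    [0,0,0,0,0,0],
  ],
)

```text
time: 24.53
tcp_pos: [514.5, -42.7, 58.2]
eef_rot: [0.001, 0.999, -0.042, 0.001]
ft_force: [0.2, -0.3, -0.4]
width: 0.32
```

```bash
python3 - <<'E'
from h import *
go(513,-43,49.4,-0.083);tilt()
E
```

```text
tcp [514.5 -42.7  58.2] yaw -0.083 tilt [ 0.003 -0.002] w 29.1 F [ 0.2 -0.3 -0.4] t 24.5333
turn -0.0
shift after turn [-1.5  0.5  8.8]
tilt fix [ 0.002 -0.003  0.   ]
```

Emit:
step_arm(
  rows=[
    [-0.0015,0,0.004,0,-0.002,0],
    [0,0,0.004,0,0,0],
    [0,0,0.001,0,0,0],
    [0,0,0,0,0,0],
  ],
)

```text
time: 24.87
tcp_pos: [513.8, -42.9, 49.4]
eef_rot: [0.001, 0.999, -0.042, 0.001]
ft_force: [-1.7, 0.4, 6.7]
width: 0.32
```

```bash
python3 - <<'E'
from h import *
go(513,-43,49.4,-0.083);tilt()
E
```

```text
tcp [513.8 -42.9  49.4] yaw -0.083 tilt [ 0.002 -0.002] w 29.1 F [-1.7  0.4  6.7] t 24.8667
turn -0.0
shift after turn [-0.8  0.2  0. ]
tilt fix [ 0.002 -0.003  0.   ]
```

Emit:
step_arm(
  rows=[
    [0,0,-0.001,0,0,0],
    [0,0,0,0,0,0],
    [0,0,0,0,0,0],
    [0,0,-0.015,0,0,0],
    [0,0,-0.025,0,0,0],
    [0,0,-0.025,0,0,0],
    [0,0,-0.03,0,0,0],
    [-0.041,0,0,0,0,0],
    [-0.041,0,0,0,0,0],
    [0,0,0,0,0,0],
    [0,0,0,0,0,0],
  ],
  jaw=0.15,
)

```text
time: 25.78
tcp_pos: [429.6, -35.7, 149.3]
eef_rot: [0.001, 0.999, -0.042, 0.001]
ft_force: [0.6, -1.0, 0.5]
width: 0.58
```

```bash
python3 - <<'E'
from h import *
d=get('wrist','w11.png'); H,S,V=hsv(d); yy,xx=np.mgrid[:480,:640]
for X in ((522.5,87.5,44),(513,-43,40)):
    u,v=map(int,proj(d,X)); 
    print(u,v,egg(d,(V>160)&(S>22)&(S<75)&(abs(xx-u)<45)&(abs(yy-v)<60),X[2]))
go(490,-358,130,.235);tilt()
E
```

```text
112 116 (array([522.9,  90.1]), array([43.6, 55.1]), -0.005)
324 114 (array([514.7, -46.8]), array([26.2, 40.4]), -0.1)
tcp [429.3 -35.6 149. ] yaw -0.083 tilt [ 0.002 -0.002] w 52.4 F [-0.8  0.6 -1.6] t 25.8333
turn -0.318
shift after turn [-16.1 327.6  19. ]
tilt fix [ 0.002 -0.002 -0.   ]
```

View pics/w11.png

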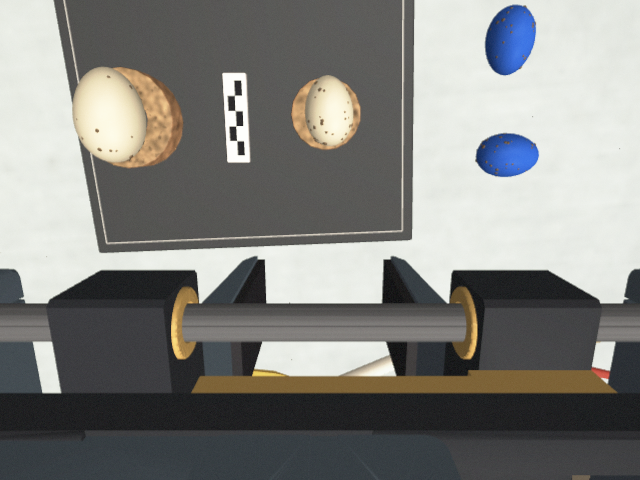

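Small egg on its ring (330,111), ring centre about (326,114), large egg on its ring at left, bar unchanged. The small egg looks about 2 mm off its ring's centre, so I'll check that in numbers.

```bash
python3 - <<'E'
from h import *
d=get('wrist'); H,S,V=hsv(d); yy,xx=np.mgrid[:480,:640]
w=(abs(xx-326)<45)&(abs(yy-114)<50)
m=((V>110)&w).astype(np.uint8)
m=((S>35)|(V>170))&w&(V>90)
cn=max(cv2.findContours(m.astype(np.uint8),0,1)[0],key=cv2.contourArea); print('all',cv2.boundingRect(cn),cv2.minEnclosingCircle(cn))
print('row',[(x,int(S[112,x]),int(V[112,x])) for x in range(286,368,3)])
for z in (28,40): print(z,ray(d,326,114,z),ray(d,330,111,z))
print('TCP proj z28',proj(d,(513,-43,28)))
d=get('top'); H,S,V=hsv(d)
for X in ((522.5,88,44),(513,-43,40)):
    u,v=proj(d,X); w=(abs(xx-u)<11)&(abs(yy-v)<13) if X[1]<0 else (abs(xx-u)<16)&(abs(yy-v)<18)
    dd=cv2.connectedComponentsWithStats(((V>135)&(H>8)&w).astype(np.uint8)); print('egg top',ray(d,*dd[3][1],X[2]).round(1),dd[2][1])
    m=((V>60)&w).astype(np.uint8)
    dd=cv2.connectedComponentsWithStats(m); print('ring top',ray(d,*dd[3][1],21).round(1),dd[2][1])
E
```

```text
all (291, 74, 70, 76) ((325.5, 111.5), 37.769134521484375)
row [(286, 8, 93), (289, 14, 93), (292, 122, 194), (295, 111, 222), (298, 110, 214), (301, 112, 196), (304, 109, 206), (307, 58, 141), (310, 61, 180), (313, 62, 206), (316, 55, 227), (319, 49, 239), (322, 43, 245), (325, 35, 249), (328, 28, 252), (331, 25, 253), (334, 23, 253), (337, 24, 253), (340, 26, 253), (343, 28, 252), (346, 33, 249), (349, 39, 246), (352, 55, 228), (355, 112, 118), (358, 109, 194), (361, 30, 101), (364, 13, 97), (367, 6, 91)]
28 [513.79909455 -43.95561642  28.        ] [515.44665753 -46.71208068  28.        ]
40 [513.02450333 -43.80551077  40.        ] [514.59991416 -46.4412605   40.        ]
TCP proj z28 [np.float64(324.645400438459), np.float64(115.40046248773658)]
egg top [556.4 131.   44. ] [281 222   1  10  10]
ring top [548.9 131.6  21. ] [281 222   2  22  32]
egg top [527.5 -49.6  40. ] [347 238   4   3  10]
ring top [530.7 -45.3  21. ] [340 237  13   5  48]
```

The small egg lies about 2.5 mm off centre but still well inside its ring. It touches the rim front and back, which leaves it sideways play, so this is stable and I'll leave it. Now the tags.

Emit:
step_arm(
  rows=[
    [0.011,0.0395,0,0,0,0],
    [0.011,0.0395,0,0,0,0],
    [0.011,0.0395,0,0,0,0],
    [0.011,0.0395,0,0,0,0],
    [0.011,0.0395,0,0,0,0],
    [0.011,0.0395,0,0,0,0],
    [0.011,0.0395,0,0,0,0],
    [0.011,0.0395,0,0,0,0],
    [0,0,0,0,0,-0.12],
    [0,0,0,0,0,-0.12],
    [0,0,0,0,0,-0.12],
    [0,0,0,0,0,-0.12],
    [0,0,0,0,0,-0.12],
    [0,0,0,0,0,-0.12],
    [0,0,0,0,0,-0.12],
    [0,0,0,0,0,-0.12],
    [0,0,0,0,0,-0.12],
    [0,0,0,0,0,-0.12],
    [0,0,0,0,0,-0.12],
    [0,0,0,0,0,-0.12],
  ],
  jaw=0.2,
)

```text
time: 27.6
tcp_pos: [507.9, -376.5, 137.6]
eef_rot: [-0.001, 0.759, 0.651, -0.0]
ft_force: [0.9, 0.5, -0.0]
width: 0.599
```

```bash
python3 - <<'E'
from h import *
go(490,-358,130,1.806);tilt()
E
```

```text
tcp [ 507.9 -376.5  137.6] yaw 1.417 tilt [-0.001  0.001] w 54.5 F [ 0.9  0.5 -0. ] t 27.6
turn -0.389
shift after turn [ 22.1 -13.1   7.6]
tilt fix [-0.001 -0.    -0.   ]
```

Emit:
step_arm(
  rows=[
    [0,0,0,0,0,-0.12],
    [0,0,0,0,0,-0.12],
    [0,0,0,0,0,-0.12],
    [0,0,0,0,0,-0.03],
    [-0.015,-0.0065,0,0,0,0],
    [-0.015,-0.0065,0,0,0,0],
    [0,0,0,0,0,0],
    [0,0,0,0,0,0],
  ],
)

```text
time: 28.27
tcp_pos: [507.5, -413.8, 131.7]
eef_rot: [-0.003, 0.609, 0.793, -0.0]
ft_force: [0.5, 0.1, -0.4]
width: 0.602
```

```bash
python3 - <<'E'
from h import *
d=get('wrist','w12.png'); H,S,V=hsv(d); yy,xx=np.mgrid[:480,:640]
u,v=proj(d,(490,-358,9)); print(u,v)
w=(abs(xx-u)<60)&(abs(yy-v)<80)&(yy<296)
m=cv2.morphologyEx(((H>15)&(H<35)&(S>35)&(V>120)&w).astype(np.uint8),cv2.MORPH_CLOSE,np.ones((9,9)))
print(blob(d,m,(u,v),9)); go(490,-358,15,1.806);tilt()
E
```

```text
319.8134243274481 155.44276548213833
(array([ 492.1, -357.9]), array([ 492.1, -358.3]), array([24.1, 59.5]), -1.321)
tcp [ 507.5 -413.7  131.7] yaw 1.832 tilt [-0.004  0.003] w 54.2 F [-0.6  0.  -0.1] t 28.3167
turn 0.026
shift after turn [ 58.2  -4.  116.7]
tilt fix [-0.003 -0.004 -0.   ]
```

Emit:
step_arm(
  rows=[
    [0.029,-0.001,0,-0.003,-0.004,0.012],
    [0.028,0,0,0,0,0],
    [0,0,0.025,0,0,0],
    [0,0,0.025,0,0,0],
    [0,0,0.025,0,0,0],
    [0,0,0.015,0,0,0],
    [0,0,0,0,0,0],
    [0,0,0,0,0,0],
  ],
)

```text
time: 28.98
tcp_pos: [493.3, -355.7, 39.4]
eef_rot: [0.001, 0.615, 0.789, 0.0]
ft_force: [1.2, 0.1, -0.1]
width: 0.601
```

```bash
python3 - <<'E'
from h import *
go(492,-358,21,1.82);tilt()
E
```

```text
tcp [ 493.3 -355.7   39.4] yaw 1.817 tilt [ 0.002 -0.001] w 54.7 F [ 1.2  0.1 -0.1] t 28.9833
turn -0.003
shift after turn [-1.9 -1.9 18.4]
tilt fix [ 0.002  0.002 -0.   ]
```

Emit:
step_arm(
  rows=[
    [-0.002,-0.002,0.007,0.002,0.002,0],
    [0,0,0.007,0,0,0],
    [0,0,0.0035,0,0,0],
    [0,0,0,0,0,0],
    [0,0,0,0,0,0],
  ],
)

```text
time: 29.4
tcp_pos: [493.3, -359.5, 23.4]
eef_rot: [0.002, 0.615, 0.789, -0.0]
ft_force: [-0.6, 0.1, 0.8]
width: 0.599
```

```bash
python3 - <<'E'
from h import *
go(492,-358,21,1.82);tilt()
E
```

```text
tcp [ 493.3 -359.5   23.4] yaw 1.817 tilt [ 0.002 -0.002] w 54.5 F [-0.6  0.1  0.8] t 29.4
turn -0.003
shift after turn [ 1.7 -0.9  2.4]
tilt fix [ 0.002  0.003 -0.   ]
```

Emit:
step_arm(
  rows=[
    [0.0015,-0.001,0.002,0,0,0],
    [0,0,0.0004,0,0,0],
    [0,0,0.0003,0,0,0],
    [0,0,0.0003,0,0,0],
    [0,0,0.0003,0,0,0],
    [0,0,0.0003,0,0,0],
    [0,0,0.0003,0,0,0],
    [0,0,0.0003,0,0,0],
  ],
  jaw=-1,
  newtons=10,
)

```text
time: 30.07
tcp_pos: [492.5, -358.6, 21.0]
eef_rot: [0.002, 0.615, 0.788, -0.0]
ft_force: [-2.5, 1.3, 5.5]
width: 0.272
```

```bash
python3 - <<'E'
from h import *
go(455.5,23.5,130,1.487);tilt()
E
```

```text
tcp [ 492.5 -358.6   21. ] yaw 1.817 tilt [ 0.003 -0.003] w 24.7 F [-2.5  1.3  5.5] t 30.0667
turn 0.33
shift after turn [ 377.7  -68.8 -109. ]
tilt fix [0.002 0.004 0.   ]
```

Emit:
step_arm(
  rows=[
    [0,0,-0.015,0,0,0],
    [0,0,-0.03,0,0,0],
    [0,0,-0.03,0.002,0.004,0.11],
    [0,0,-0.03,0,0,0.11],
    [0,0,0,0,0,0.11],
    [0.037,-0.0069,0,0,0,0],
    [0.037,-0.0069,0,0,0,0],
    [0.037,-0.0069,0,0,0,0],
    [0.037,-0.0069,0,0,0,0],
    [0.037,-0.0069,0,0,0,0],
    [0.037,-0.0069,0,0,0,0],
    [0.037,-0.0069,0,0,0,0],
    [0.037,-0.0069,0,0,0,0],
    [0.037,-0.0069,0,0,0,0],
    [0.03,-0.0069,0,0,0,0],
    [0,0,0,0,0,0],
    [0,0,0,0,0,0],
  ],
)

```text
time: 31.48
tcp_pos: [458.7, 23.3, 133.3]
eef_rot: [0.003, 0.743, 0.669, 0.002]
ft_force: [-0.3, -0.4, 0.4]
width: 0.275
```

```bash
python3 - <<'E'
from h import *
go(455.5,23.5,27,1.487);tilt()
E
```

```text
tcp [458.7  23.3 133.3] yaw 1.467 tilt [ 0.008 -0.002] w 25.0 F [-0.3 -0.4  0.4] t 31.4833
turn -0.02
shift after turn [-1.000e-01 -3.200e+00  1.063e+02]
tilt fix [0.008 0.001 0.   ]
```

Emit:
step_arm(
  rows=[
    [0,-0.003,0,0.008,0.001,-0.02],
    [0,0,0.02,0,0,0],
    [0,0,0.025,0,0,0],
    [0,0,0.025,0,0,0],
    [0,0,0.01,0,0,0],
    [0,0,0,0,0,0],
    [0,0,0,0,0,0],
  ],
)

```text
time: 32.07
tcp_pos: [457.8, 18.8, 52.2]
eef_rot: [0.001, 0.736, 0.677, 0.001]
ft_force: [-0.3, -0.3, -0.5]
width: 0.27
```

```bash
python3 - <<'E'
from h import *
go(455.5,23.5,27,1.487);tilt()
E
```

```text
tcp [457.8  18.8  52.2] yaw 1.488 tilt [ 0.002 -0.   ] w 24.6 F [-0.3 -0.3 -0.5] t 32.0667
turn 0.001
shift after turn [ 4.5 -2.6 25.2]
tilt fix [ 0.002 -0.    -0.   ]
```

Emit:
step_arm(
  rows=[
    [0.0045,-0.0025,0.005,0.002,0,0],
    [0,0,0.007,0,0,0],
    [0,0,0.007,0,0,0],
    [0,0,0,0,0,0],
    [0,0,0,0,0,0],
  ],
)

```text
time: 32.48
tcp_pos: [457.5, 23.1, 34.6]
eef_rot: [0.001, 0.736, 0.677, 0.001]
ft_force: [0.5, -2.1, -0.1]
width: 0.267
```

```bash
python3 - <<'E'
from h import *
go(455.5,23.5,27,1.487);tilt()
E
```

```text
tcp [457.5  23.1  34.6] yaw 1.488 tilt [0.004 0.   ] w 24.3 F [ 0.5 -2.1 -0.1] t 32.4833
turn 0.001
shift after turn [ 0.2 -2.1  7.6]
tilt fix [ 0.004 -0.     0.   ]
```

Emit:
step_arm(
  rows=[
    [0,-0.002,0.003,0.003,0,0],
    [0,0,0.003,0,0,0],
    [0,0,0.0015,0,0,0],
    [0,0,0.0003,0,0,0],
    [0,0,0.0003,0,0,0],
  ],
)

```text
time: 32.9
tcp_pos: [455.9, 23.5, 26.7]
eef_rot: [0.0, 0.736, 0.677, 0.001]
ft_force: [-3.1, -0.3, 14.0]
width: 0.273
```

```bash
python3 - <<'E'
from h import *
go(455.5,23.5,27,1.487);tilt()
E
```

```text
tcp [455.9  23.5  26.7] yaw 1.488 tilt [0.001 0.   ] w 24.9 F [-3.1 -0.3 14. ] t 32.9
turn 0.001
shift after turn [-0.  -0.4 -0.3]
tilt fix [ 0.001 -0.    -0.   ]
```

Emit:
step_arm(
  rows=[
    [0,0,-0.0005,0,0,0],
    [0,0,0,0,0,0],
    [0,0,0,0,0,0],
    [0,0,0,0,0,0],
    [0,0,-0.008,0,0,0],
    [0,0,-0.02,0,0,0],
    [0,0,-0.04,0,0,0],
    [0,0,-0.04,0,0,0],
    [-0.041,0,-0.02,0,0,0],
    [-0.041,0,0,0,0,0],
    [-0.041,0,0,0,0,0],
    [0,0,0,0,0,0],
    [0,0,0,0,0,0],
  ],
  jaw=-0.35,
)

```text
time: 33.98
tcp_pos: [446.1, -99.9, 164.8]
eef_rot: [0.003, 0.734, 0.679, 0.001]
ft_force: [0.4, -0.1, -0.2]
width: 0.323
```

```bash
python3 - <<'E'
from h import *
go(455.5,-160,150,1.487)
d=get('wrist','w13.png'); H,S,V=hsv(d); yy,xx=np.mgrid[:480,:640]
for n,X in (('bar',(518,18,11)),('tags',(455.5,23.5,15)),('eL',(522,88,44)),('eS',(513,-44,40))): print(n,np.round(proj(d,X)))
u,v=proj(d,(455.5,23.5,15)); w=(abs(xx-u)<35)&(abs(yy-v)<55)
m=cv2.morphologyEx(((H>12)&(H<38)&(S>35)&(V>110)&w).astype(np.uint8),cv2.MORPH_CLOSE,np.ones((7,7)))
print('tags',blob(d,m,(u,v),15))
u,v=proj(d,(518,18.4,11)); w=(abs(xx-u)<55)&(abs(yy-v)<22)
m=cv2.morphologyEx(((V>130)&(S<60)&w).astype(np.uint8),cv2.MORPH_CLOSE,np.ones((11,11))); print('bar',blob(d,m,(u,v),11))
get('top','t9.png')
E
```

```text
tcp [446.1 -99.9 164.8] yaw 1.492 tilt [ 0.005 -0.003] w 29.4 F [ 0.4 -0.1 -0.2] t 33.9833
turn 0.005
shift after turn [-59.1  14.4  14.8]
bar [410.  60.]
tags [321.  58.]
eL [425. -80.]
eS [414. 150.]
tags (array([457. ,  24.2]), array([456.6,  23.7]), array([61. , 25.6]), 1.48)
bar (array([517.8,  18.3]), array([517.7,  18.4]), array([15.8, 60.6]), -0.078)
```

View pics/w13.png

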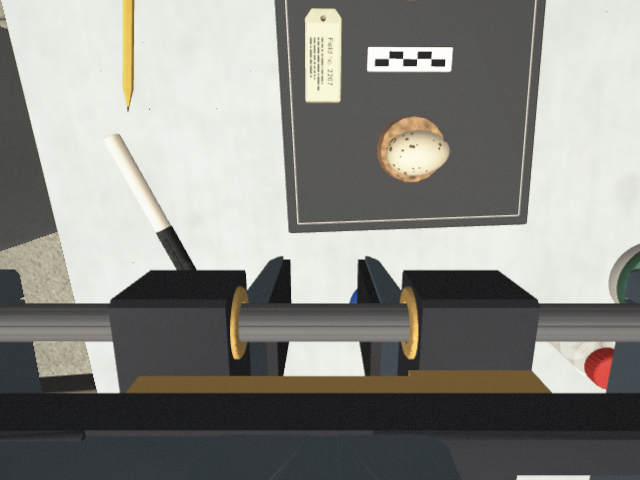

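```bash
python3 - <<'E'
from h import *
d=get('wrist'); H,S,V=hsv(d); yy,xx=np.mgrid[:480,:640]
w=(abs(xx-414)<50)&(abs(yy-150)<42)
print('egg',egg(d,(V>150)&(S<80)&(S>18)&w,40))
m=(S>35)|(V>170); m=(m&w&(V>70)).astype(np.uint8); m=cv2.morphologyEx(m,cv2.MORPH_OPEN,np.ones((5,5)))
print('egg+ring bbox',cv2.boundingRect(m))
c=((S>80)&w).astype(np.uint8); cn=np.vstack(cv2.findContours(cv2.morphologyEx(c,cv2.MORPH_OPEN,np.ones((3,3))),0,1)[0]); 
P=np.array([ray(d,u,v,28)[:2] for u,v in cn[:,0,:].astype(float)],np.float32); print('ring',cv2.minEnclosingCircle(P))
print(proj(d,(513,-43,28)),proj(d,(513,-43,40)))
im=cv2.hconcat([cv2.resize(d['image'][100:200,360:500,::-1],None,fx=3.5,fy=3.5)]); cv2.imwrite('pics/c14.png',im)
E
```

```text
egg (array([515.3, -46.4]), array([27.5, 40.3]), -0.054)
egg+ring bbox (377, 118, 73, 67)
ring ((513.015380859375, -43.306373596191406), 23.82428741455078)
[np.float64(410.49770589482074), np.float64(150.59973115855982)] [np.float64(414.3058411538635), np.float64(151.031127203517)]
```

View pics/c14.png

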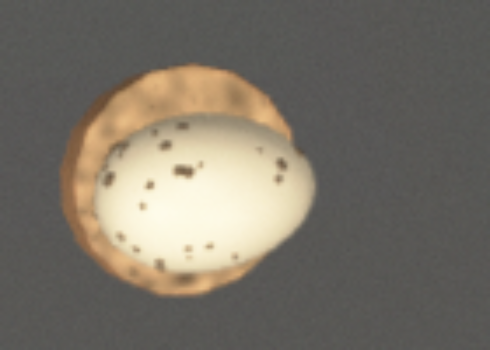

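Tags at (323,55) lie square in front of the bar (410,60), gap about 19 mm. The small egg lies in its ring, 3–4 mm off centre, yaw -0.054 against the bar's -0.08, and hasn't moved for 9 s. I'll check the large egg once more in the top view, then hand in.

```bash
python3 - <<'E'
from h import *
d=get('top'); H,S,V=hsv(d); yy,xx=np.mgrid[:480,:640]
u,v=proj(d,(522,88,44)); w=(abs(xx-u)<20)&(abs(yy-v)<20)
print('eggL',blob(d,(V>150)&(S<110)&(S>25)&w,(u,v),44)); print('ringL',blob(d,(S>60)&(V>60)&w,(u,v),21))
u,v=proj(d,(634,-201,73)); w=(abs(xx-u)<12)&(abs(yy-v)<12); print('cap',blob(d,(S>150)&w,(u,v),73))
print(robot.hand_in())
E
```

```text
eggL (array([519.9,  85.8]), array([519. ,  85.8]), array([45.7, 29.3]), 0.031)
ringL (array([521.7,  88.1]), array([521.2,  88.8]), array([65.6, 65. ]), 0.029)
cap (array([ 635.6, -202.1]), array([ 636.1, -201.4]), array([22.4, 23.2]), -0.761)
the job is handed in; nothing more can be done
None
```

The layout is finished and handed in, with about 34 s on the robot's clock. I placed the large ring, small ring, large egg, small egg and tags in that order, gripping the eggs at 5–6 N.

| Item | Last check |
|---|---|
| Scale bar | At (518, 18) mm, unmoved within 1–2 mm, yaw about -0.08 |
| Large ring | Left of the bar, gap about 30 mm, level with the bar's middle to about 1–2 mm |
| Small ring | Right of the bar, gap about 30 mm, level with the bar's middle |
| Large egg | On its ring; yaw -0.097 in the close view |
| Small egg | On its ring; yaw -0.05 to -0.10 across views |
| Tags | In front of the bar, centred and crosswise, gap about 19 mm |
| Vial | Standing, not moved |

- **Small egg off centre:** it lies 3–4 mm off its ring's middle. It had not moved for 9 s, so I left it.
- **Large egg, views disagree:** the last top view gave a yaw of +0.03 and about 3 mm off the ring's middle. That view is coarse, about 2.5 mm per pixel, so I trusted the close one.

I viewed 16 pictures, two past the budget of 14.

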